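Pack the shelf-hanging kit

TASK

Pack the kit for hanging a shelf: put the grey tin of screws, the tape measure, the smaller plain green drill case and the pine spacer block each into the pocket of the tray that is shaped for it, upright as they stand now and sitting flat on the pocket's floor. The flat cream tin with the printed lid and the larger green case with the black catch do not belong to the kit: leave them where they are.

Things in the scene. Friction and masses are not known exactly. Their poses are not given: they have to be found in the camera images.
- grey_tin_mid (a point): Plain grey metal tin (the screws), closed, round, 64 mm across, 45 mm high, standing on the bench. The point is its centre, half-way up (22.5 mm above its underside), z up.
- tape_rule_mid (a point): Yellow and black tape measure standing upright on its narrow edge: 37 mm thick along its x, 84 mm long along its y (hook included), 68 mm high; the case itself has flat sides 34 mm apart, is about 61 mm high and is best held near its middle. The point is its centre, 34 mm above its underside, z up.
- small_case_mid (a point): Smaller green case (the drill bits), plain, with no catch: 60 mm along its x, 85 mm along its y, 26 mm high, lying flat. The point is its centre, 13 mm above its underside, z up.
- pine_block_mid (a point): Pale pine spacer block, 48 mm along its x, 55 mm along its y, 45 mm high. The point is its centre, 22.5 mm above its underside, z up.
- flat_tin_mid (a point): Flat cream-coloured round tin (wax) with a coloured print on its lid, 72 mm across, 28 mm high; not part of the kit, to be left alone. The point is its centre, 14 mm above its underside.
- catch_case_mid (a point): Larger green case with a black catch on one long side, 64 mm along its x, 112 mm along its y, 36 mm high; not part of the kit, to be left alone. The point is its centre, 18 mm above its underside, z up.
- round_pocket_floor (a point): Round pocket, 84 mm across, for the grey tin, in one of four grey inserts set two by two in a low fixed plywood tray (216 x 260 mm). All pockets are dark-floored, 6 mm deep; border no higher than the rim. Articles have about 10 mm to spare a side: too little for a finger. Point: middle of the pocket floor, 14 mm above the bench; z up, x across and y along the grey insert (98 x 120 mm).
- slot_pocket_floor (a point): Narrow slot pocket in the tray, 57 mm along x by 106 mm along y, 6 mm deep, for the tape measure, length along the slot, either way round. Hold each article at least 7 mm above its underside, so that the fingers stay above the rim. Point: middle of the pocket floor, 14 mm above the bench; z up, x across and y along the grey insert (98 x 120 mm).
- case_pocket_floor (a point): Large rectangular pocket in the tray, 80 mm along x by 105 mm along y, 6 mm deep, for the smaller green case, length along length, either way round. Point: middle of the pocket floor, 14 mm above the bench; z up, x across and y along the grey insert (98 x 120 mm).
- block_pocket_floor (a point): Small, nearly square pocket in the tray, 68 mm along x by 75 mm along y, 6 mm deep, for the pine block, longer side along y. Point: middle of the pocket floor, 14 mm above the bench; z up, x across and y along the grey insert (98 x 120 mm).
There are look-alikes about, which are no part of the job. What is shaped like the part that bears grey_tin_mid but turquoise is not meant.

How it is judged:
At the end, for the whole second after the job is handed in: Tin, tape measure, smaller green case and pine block each in their own pocket: upright (0.1 rad), flat on its floor (height within 4 mm), within 18 mm of its middle, at rest. Cream tin and larger green case upright (0.15 rad) and within 3 cm of where they stood (horizontal distance between grey_tin_mid and round_pocket_floor below 0.018 m and z of grey_tin_mid in the frame of round_pocket_floor between 0.0185 and 0.0265 m and angle between each of grey_tin_mid, tape_rule_mid, small_case_mid, pine_block_mid's own z axis and vertical below 0.1 rad and linear speed of each of grey_tin, tape_rule, small_case, pine_block below 0.01 m/s and horizontal distance between tape_rule_mid and slot_pocket_floor below 0.018 m and z of tape_rule_mid in the frame of slot_pocket_floor between 0.03 and 0.038 m and horizontal distance between small_case_mid and case_pocket_floor below 0.018 m and z of small_case_mid in the frame of case_pocket_floor between 0.009 and 0.017 m and horizontal distance between pine_block_mid and block_pocket_floor below 0.018 m and z of pine_block_mid in the frame of block_pocket_floor between 0.0185 and 0.0265 m and distance of each of flat_tin_mid, catch_case_mid from where it was at the start of the episode below 0.03 m and angle between each of flat_tin_mid, catch_case_mid's own z axis and vertical below 0.15 rad); the robot touches nothing.
It fails at once if the cream tin was moved by more than 3 cm or tipped (distance of flat_tin_mid from where it was at the start of the episode above 0.03 m or angle between flat_tin_mid's own z axis and vertical above 0.3 rad).
It fails at once if the larger green case was moved by more than 3 cm or tipped (distance of catch_case_mid from where it was at the start of the episode above 0.03 m or angle between catch_case_mid's own z axis and vertical above 0.3 rad).
It also fails if it takes over 133 s, if anything falls off the work surface, if the arm or the gripper's body presses on something with over 40 N, if the wrist force passes 120 N, or if a joint passes its speed limit or range.

ROBOT

A 6-joint arm with a two-finger parallel gripper is mounted at the origin on the work surface; the furniture and walls round the work are solid. World frame = base frame: x ahead of the robot, y to its left, z up, the work surface at z = 0. Lengths are in m, angles in rad, forces in N, time in s.
With the tool pointing down it reaches from about 0.35 to 0.95 m from the base axis. Payload 17.4 kg.
Tool frame: the origin (TCP) lies at the very end of the fingers, on their centre line; the grasp point (between the pads) lies robot.hold_point_z behind it (robot.hold_point_z is the distance from the TCP to the grasp point, in m); z points along the fingers, y is the line along which they close (so a half turn about z gives the same grasp; the last joint's range is limited). The gripper opens to 93 mm and grips with 3 to 60 N. Pads are 15 mm wide; open, the fingers measure 128 mm over their backs; the gripper's body (75 mm by 188 mm) begins 65 mm behind the grasp point.
Start: joints at [-1.275, 0.116, 1.442, -0, 1.584, -0.038], TCP at [0.221, -0.638, 0.219] pointing down, gripper open.
Joint ranges: [-2.83, 2.83], [-0.83, 2.19], [0.07, 2.5], [-1.14, 4.28], [0.01, 3], [-2.97, 2.97]. Speed limits (rad/s): [1.89, 1.89, 2.22, 3.14, 3.14, 3.14].

INTERFACE

Orientations are given as a unit quaternion [x, y, z, w].
In Python, from station import robot gives the robot as it stands. The module is installed in compiled form; this text tells all that it offers.
- The arm moves only by the tool apply_moves, never from a script. Its argument "steps" is a list of rows, each a list of 4 numbers: the shift along the world's x, y, z normalised to -1 to 1, where 1 is 7.5 cm, then the turn about the world's z normalised to -1 to 1, where 1 is 360 degrees. In form: [[tx, ty, tz, spin], ...]. A call has exactly 8 rows; each row shifts and turns the commanded pose from where the row before left it; what a row does not reach is not made up. A row lasts 1/8 s, in which the tool goes at most 62.5 mm and 10.7 degrees, less where a joint would pass 70% of its speed; a pose out of reach is approached as far as the arm can. A call with a number of a shift or a turn outside -1 to 1 is refused whole. A call with a gripper value outside its range is refused whole. "gripper" is the finger opening in mm, from 0 to 93, set as the call begins (left out, the last holds). The fingers move at their own pace and stop on an object; "grip_force" is the grip in N (left out, the last holds). Time passes only in rows, so rows that do not move let the fingers close, or fill a call up. It gives the time, the measured TCP pose, the force, the opening and the grip force at its end, in the units of the state.
- robot.get_state(): the state, without advancing time (a new reading comes with each control period).
- robot.get_image(name): name is "scene" or "side" or "wrist"; returns a dict with "frame" (480x640x3 uint8, red, green, blue), "range_z" (480x640 float32, m along the optical axis (not along the pixel's ray), 0 where there is no reading), "fx", "fy", "cx", "cy" (pixels), "pose" (4x4, takes a point from camera to world coordinates); the wrist camera has in their place "mount" (4x4, takes a point from camera to tool coordinates, whose origin is the TCP and whose axes are the flange's). Camera axes: x right, y down, z forward; pixel columns grow to the right and rows downward; lengths in m; the calibration is good to about 2 mm. A picture is of the moment at which its call begins: read the wrist's pose just before it.
- robot.close_job(): hands the job in; it is judged then, once.
The state is a dict: "time": time; "q": joint angles; "dq": joint speeds; "joint_efforts": joint torques, N m; "position": TCP position; "ee_rot": TCP orientation; "wrist_force": force on the tool from outside, world axes, zero at the start; "moment": the same for the moment, N m; "width": finger opening in m; "grasp_force": force on a finger pad.
Only numpy, scipy, OpenCV 4.12 (cv2) and the standard library are available. Lean on these libraries where they do the work, as an engineer would, in place of code of your own. Each camera call takes 0.05 s, during which the arm holds its last target. There are 200 camera calls.

## Working session

There is one attempt and no reset: what is moved stays moved. The work goes in short steps, Python scripts to look and compute and a tool call to move; the robot and the scene stay as the last step left them, time stands still between calls to the robot, and variables do not carry over. Pictures are saved under pics/ and viewed, at most 14 in all, crops included, and the job is handed in when it is done.

Besides the shell and the picture viewer there is one more tool, called by a JSON object that holds its "method" and its "body", one argument or row to a line. apply_moves: Moves the arm, as the interface text tells. Its arguments: {"type":"object","properties":{"steps":{"type":"array","items":{"type":"array","items":{"type":"number"}}},"gripper":{"type":"number"},"grip_force":{"type":"number"}},"required":["steps"]}

```bash
mkdir -p pics; ls
cat > h.py <<'E'
import numpy as np, cv2
from station import robot
def grab(n,save=True):
    d=robot.get_image(n); cv2.imwrite(f'pics/{n}_{robot.get_state()["time"]:.2f}.png',d['frame'][...,::-1]); np.savez(f'{n}.npz',**{k:v for k,v in d.items()}); return d
def cloud(d,T=None):
    T=d['pose'] if T is None else T
    v,u=np.mgrid[:480,:640]; z=d['range_z']
    p=np.stack([(u-d['cx'])/d['fx']*z,(v-d['cy'])/d['fy']*z,z,np.ones_like(z)],-1)
    w=(p@np.asarray(T).T)[...,:3].copy(); w[z<=0]=np.nan; return w
E
python3 - <<'E'
from h import *
print(robot.get_state(), robot.hold_point_z)
for n in('scene','side'):
    d=grab(n); print(np.round(d['pose'],3))
E
ls pics
```

```text
pics
{'time': 0.0, 'q': array([-1.27479828e+00,  1.16493250e-01,  1.44226657e+00, -3.62637034e-05,
        1.58403871e+00, -3.77796556e-02]), 'dq': array([-1.09284009e-03, -2.79392487e-04,  2.68974238e-05, -1.47725380e-03,
       -8.55039993e-04, -8.90240823e-04]), 'joint_efforts': array([-4.80651725e-04, -7.21271181e+01, -6.22612309e+01,  7.79069960e-02,
        2.38047674e-02, -1.24044295e-04]), 'position': array([ 0.22107058, -0.63754175,  0.21789948]), 'ee_rot': array([ 9.86106206e-01,  1.66114981e-01, -9.56083358e-05, -5.95586036e-04]), 'wrist_force': array([-0.51628736,  0.10076853, -0.42710812]), 'moment': array([-0.02285312,  0.03884364, -0.03334221]), 'grasp_force': 0.0, 'width': 0.09313161033391099} 0.0188
[[-0.872 -0.221  0.437 -0.013]
 [-0.49   0.415 -0.767  0.842]
 [-0.012 -0.882 -0.471  0.578]
 [ 0.     0.     0.     1.   ]]
[[-0.914 -0.267  0.307  0.219]
 [-0.407  0.598 -0.691  0.602]
 [ 0.001 -0.756 -0.655  0.672]
 [ 0.     0.     0.     1.   ]]
scene_0.05.png
side_0.10.png
```

View pics/scene_0.05.png

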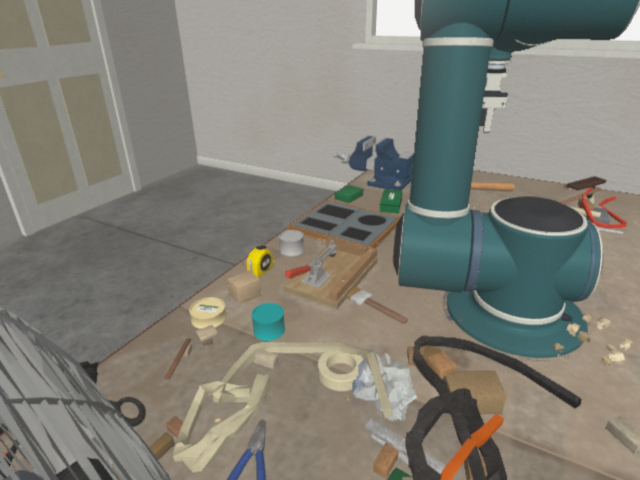

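View pics/side_0.10.png

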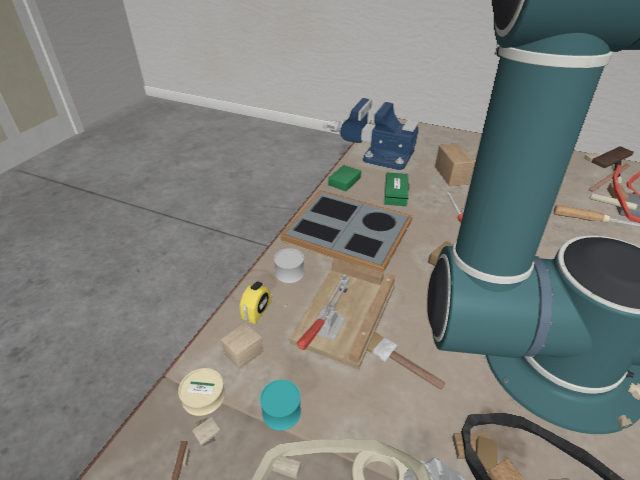

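Side view candidates:
- Grey tin at (289,265), against the turquoise look-alike at (281,404) and the cream tin at (202,392).
- Tape at (255,302).
- Pine block at (242,345), against scrap at (206,430) and a brown box at (455,163).
- Small case at (345,178), against the catch case at (397,187).
- Tray around (350,228), with a toggle-clamp board at (345,310) as an obstacle.

Next I'll build a top-down map.

```bash
cat > top.py <<'E'
from h import *
d=dict(np.load('side.npz')); w=cloud(d)
def rep(n,u,v): print(n,np.round(w[v,u],3))
for n,u,v in [('tin',289,256),('tape',256,290),('block',242,337),('cream',202,386),('turq',281,392),('small',345,174),('catch',397,181),('pcase',334,208),('pround',379,222),('pslot',317,232),('pblk',364,245),('board',330,330),('clamp',345,283),('vise',380,120),('brown',455,155)]: rep(n,u,v)
# top-down, 1 mm/px... x up, y left ; 1.5mm/px
W=w.reshape(-1,3);C=d['frame'].reshape(-1,3)
ok=np.isfinite(W[:,0])&(W[:,2]<.3)
s=.0015;x0,x1,y0,y1=.1,.85,-1.0,.2
W=W[ok];C=C[ok]
print(W.min(0),W.max(0))
E
python3 top.py
```

```text
tin [ 0.559 -0.01   0.041]
tape [0.56  0.126 0.064]
block [0.537 0.219 0.043]
cream [0.554 0.321 0.025]
turq [0.423 0.286 0.042]
small [ 0.58  -0.398  0.026]
catch [ 0.432 -0.408  0.034]
pcase [ 0.551 -0.248  0.015]
pround [ 0.427 -0.241  0.013]
pslot [ 0.55  -0.138  0.016]
pblk [ 0.432 -0.143  0.012]
board [0.405 0.128 0.025]
clamp [0.411 0.04  0.066]
vise [ 0.536 -0.549  0.132]
brown [ 0.309 -0.541  0.074]
[-0.55660306 -2.14497846 -0.77058777] [3.0373972  0.51075802 0.29998016]
```

```bash
cat > fit.py <<'E'
from h import *
d=dict(np.load('side.npz')); w=cloud(d)
def rect(n,c,R,z0,z1,extra=None):
    m=(np.hypot(w[...,0]-c[0],w[...,1]-c[1])<R)&(w[...,2]>z0)&(w[...,2]<z1)
    if extra is not None: m&=extra
    k,l,st,_=cv2.connectedComponentsWithStats(m.astype(np.uint8))
    m=l==1+st[1:,4].argmax()
    p=w[m][:,:2].astype(np.float32)
    r=cv2.minAreaRect(p*1000); print(n,m.sum(),'c',np.round(r[0],1),'size',np.round(r[1],1),'ang',round(r[2],1),'z',np.round(np.median(w[m][:,2]),4))
rect('tin',(.56,-.01),.07,.036,.06)
rect('tape',(.56,.126),.08,.02,.09)
rect('tapehi',(.56,.126),.08,.05,.09)
rect('block',(.537,.219),.07,.039,.06)
rect('cream',(.55,.33),.07,.022,.04)
rect('small',(.58,-.4),.08,.022,.04)
rect('catch',(.43,-.41),.09,.03,.05)
dark=d['frame'].max(-1)<60
for n,c in [('A',(.551,-.248)),('B',(.427,-.241)),('C',(.55,-.138)),('D',(.432,-.143))]: rect(n,c,.075,.008,.02,dark)
rect('tray',(.49,-.19),.2,.006,.03)
m=(w[...,2]>.05)&(np.hypot(w[...,0]-.41,w[...,1]-.06)<.13)
print('clamp', np.round([w[m].min(0),w[m].max(0)],3))
E
python3 fit.py
```

```text
tin 536 c [555.1  -1.9] size [60.4 66.6] ang 26.2 z 0.042
tape 757 c [565.1 126.2] size [36.  72.3] ang 0.4 z 0.0493
tapehi 356 c [565.7 124.1] size [34.8 48.3] ang 0.6 z 0.0586
block 744 c [537.1 222.3] size [55.7 49.8] ang 69.3 z 0.0449
cream 1393 c [553.5 324.2] size [70.9 72.4] ang 59.2 z 0.0254
small 363 c [ 580.7 -399.4] size [91.7 62. ] ang 82.5 z 0.0253
catch 524 c [ 427.4 -397.5] size [ 62.3 113.8] ang 16.9 z 0.0344
A 605 c [ 551.4 -246.9] size [ 73.8 101. ] ang 88.5 z 0.0143
B 445 c [ 429. -242.] size [77.1 73.8] ang 43.0 z 0.0141
C 512 c [ 555.7 -147.5] size [ 52.2 101.4] ang 89.2 z 0.0144
D 499 c [ 432.8 -142.5] size [62.8 70.9] ang 86.0 z 0.0143
tray 6309 c [ 490.  -192.9] size [222.7 261. ] ang 87.6 z 0.0176
clamp [[0.403 0.022 0.05 ]
 [0.425 0.189 0.092]]
```

{"method": "apply_moves", "body": {
  "steps": [
    [0.6, 0.4, 0.2, 0.022],
    [0.6, 0.4, 0.1, 0.022],
    [0.6, 0.4, 0, 0.022],
    [0.6, 0.4, 0, 0.022],
    [0.6, 0.4, 0, 0.022],
    [0.6, 0.4, 0, 0.022],
    [0.6, 0.4, -0.15, 0.022],
    [0.6, 0.4, -0.15, 0.022]
  ],
  "gripper": 85,
  "grip_force": 20
}}

```text
time: 1.1
position: [0.5825, -0.3965, 0.2181]
ee_rot: [0.75, 0.661, -0.0, -0.0]
wrist_force: [-0.3, -0.4, 0.2]
width: 0.0849
grasp_force: 0.0
```

```bash
cat >> h.py <<'E'
from scipy.spatial.transform import Rotation as R
def wrist():
    s=robot.get_state(); d=grab('wrist')
    T=np.eye(4); T[:3,:3]=R.from_quat(s['ee_rot']).as_matrix(); T[:3,3]=s['position']
    ty=T[:3,1]; print('t %.2f tcp'%s['time'],np.round(s['position'],4),'close ang %.1f'%np.degrees(np.arctan2(ty[1],ty[0])),'tilt',np.round(T[:3,2],3),'q',np.round(s['q'],2))
    w=cloud(d,T@d['mount']); np.save('w.npy',w); return d,w
def rect(n,w,c,Rr,z0,z1,extra=None):
    m=(np.hypot(w[...,0]-c[0],w[...,1]-c[1])<Rr)&(w[...,2]>z0)&(w[...,2]<z1)
    if extra is not None: m&=extra
    k,l,st,_=cv2.connectedComponentsWithStats(m.astype(np.uint8))
    m=l==1+st[1:,4].argmax()
    p=w[m][:,:2].astype(np.float32); v,u=np.where(m)
    r=cv2.minAreaRect(p*1000); print(n,m.sum(),'px',int(u.mean()),int(v.mean()),'c',np.round(r[0],1),'size',np.round(r[1],1),'ang',round(r[2],1),'z',np.round(np.median(w[m][:,2]),4))
E
python3 - <<'E'
from h import *
d,w=wrist()
rect('small',w,(.58,-.4),.09,.018,.04)
rect('catch',w,(.43,-.4),.09,.025,.05)
dark=d['frame'].max(-1)<60
rect('A',w,(.551,-.248),.075,.008,.02,dark)
E
ls pics
```

```text
t 1.10 tcp [ 0.5825 -0.3965  0.2181] close ang -7.3 tilt [-0.  0. -1.] q [-0.63  0.18  1.37 -0.    1.59 -0.51]
small 4490 px 315 220 c [ 581.2 -400.2] size [85.5 60. ] ang 81.2 z 0.0253
catch 6235 px 171 237 c [ 428.7 -398.8] size [ 64.7 111.7] ang 15.3 z 0.0344
A 9335 px 262 65 c [ 549.7 -244.6] size [ 76.8 101.7] ang 87.6 z 0.0141
scene_0.05.png
side_0.10.png
wrist_1.15.png
```

View pics/wrist_1.15.png

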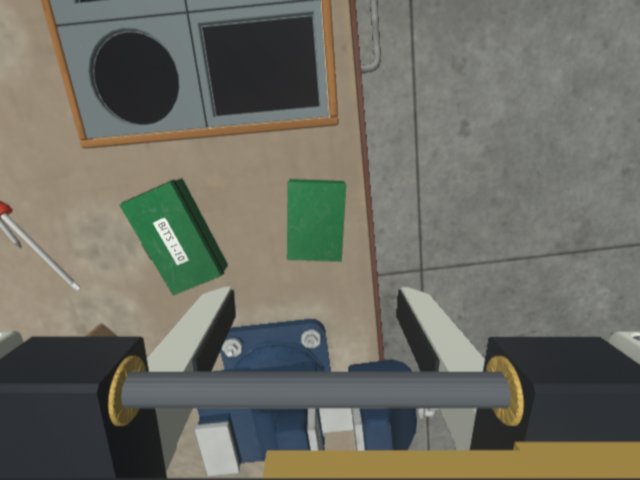

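Small plain case at (315,220) and larger labelled case with the catch at (171,237), as described. Before descending I'll check vise clearance.

Run:
```python
from h import *
for n in('side','scene'):
    w=cloud(dict(np.load(n+'.npz')))
    for z in (.03,.08):
        m=(w[...,2]>z)&(w[...,2]<.3)&(np.abs(w[...,0]-.56)<.14)&(w[...,1]<-.45)&(w[...,1]>-.8)
        print(n,z,w[m].max(0),w[m].min(0))
```

```text
side 0.03 [ 0.698774   -0.45166946  0.1494745 ] [ 0.42187689 -0.65538332  0.03003941]
side 0.08 [ 0.69752573 -0.50562837  0.1494745 ] [ 0.43639216 -0.65538332  0.08001487]
scene 0.03 [ 0.69965441 -0.45004169  0.15177934] [ 0.4261619  -0.65459949  0.03000946]
scene 0.08 [ 0.69965441 -0.50300577  0.15177934] [ 0.43654162 -0.65459949  0.08006677]
```

{"method": "apply_moves", "body": {
  "steps": [
    [-0.02, -0.05, -0.5, -0.004],
    [0, 0, -0.5, 0],
    [0, 0, -0.5, 0],
    [0, 0, -0.5, 0],
    [0, 0, -0.45, 0],
    [0, 0, -0.2, 0],
    [0, 0, -0.12, 0],
    [0, 0, 0, 0]
  ]
}}

```text
time: 2.15
position: [0.5798, -0.4016, 0.0113]
ee_rot: [0.76, 0.65, 0.0, 0.0]
wrist_force: [0.0, 0.4, -0.3]
width: 0.0852
grasp_force: 0.0
```

{"method": "apply_moves", "body": {
  "steps": [
    [0, 0, 0, 0],
    [0, 0, 0, 0],
    [0, 0, 0, 0],
    [0, 0, 0, 0],
    [0, 0, 0, 0],
    [0, 0, 0, 0],
    [0, 0, 0.2, 0],
    [0, 0, 0.2, 0]
  ],
  "gripper": 40,
  "grip_force": 25
}}

```text
time: 3.15
position: [0.5795, -0.4015, 0.0418]
ee_rot: [0.76, 0.65, -0.0, -0.0]
wrist_force: [0.4, -0.4, -0.8]
width: 0.0595
grasp_force: 25.0
```

{"method": "apply_moves", "body": {
  "steps": [
    [-0.049, 0.26, 0.4, -0.029],
    [-0.049, 0.26, 0.4, -0.029],
    [-0.049, 0.26, 0, -0.029],
    [-0.049, 0.26, 0, -0.029],
    [-0.048, 0.26, 0, -0.029],
    [-0.048, 0.26, 0, -0.029],
    [-0.048, 0.26, 0, -0.029],
    [-0.048, 0.255, 0, -0.029]
  ]
}}

```text
time: 4.15
position: [0.5504, -0.2453, 0.102]
ee_rot: [1.0, -0.025, 0.0, 0.0]
wrist_force: [0.8, -0.6, -2.8]
width: 0.0601
grasp_force: 25.0
```

Run:
```python
from h import *
d,w=wrist()
rect('held',w,w[0,0]*0+np.array([.5505,-.246,0]),.08,.08,.14)
dark=d['frame'].max(-1)<60
rect('C',w,(.5557,-.1475),.075,.008,.02,dark)
rect('D',w,(.4328,-.1425),.075,.008,.02,dark)
```

```text
t 4.15 tcp [ 0.5504 -0.2453  0.102 ] close ang -92.8 tilt [ 0.001 -0.    -1.   ] q [-0.46  0.01  1.74  0.    1.39  1.16]
held 22244 px 315 295 c [ 556.2 -245.1] size [91.3 76.7] ang 86.9 z 0.1159
C 8679 px 183 246 c [ 553.9 -144.5] size [ 53.8 102.5] ang 87.6 z 0.0141
D 189 px 192 309 c [ 505.3 -142.2] size [38.2  4.9] ang 87.3 z 0.0142
```

{"method": "apply_moves", "body": {
  "steps": [
    [0, 0, -0.25, 0],
    [0, 0, -0.25, 0],
    [0, 0, -0.2, 0],
    [0, 0, -0.15, 0],
    [0, 0, -0.1, 0],
    [0, 0, -0.06, 0],
    [0, 0, 0, 0],
    [0, 0, 0, 0]
  ]
}}

```text
time: 5.2
position: [0.5507, -0.246, 0.0254]
ee_rot: [1.0, -0.022, 0.0, 0.0]
wrist_force: [-1.0, -0.1, -2.2]
width: 0.0599
grasp_force: 25.0
```

{"method": "apply_moves", "body": {
  "steps": [
    [0, 0, 0, 0],
    [0, 0, 0, 0],
    [0, 0, 0, 0],
    [0, 0, 0, 0],
    [0, 0, 0.3, 0],
    [0, 0, 0.5, 0],
    [0, 0, 0.6, 0],
    [0, 0, 0.6, 0]
  ],
  "gripper": 75
}}

```text
time: 6.2
position: [0.5504, -0.2458, 0.1766]
ee_rot: [1.0, -0.022, 0.0, -0.0]
wrist_force: [-0.4, 0.2, -0.3]
width: 0.0747
grasp_force: 0.0
```

{"method": "apply_moves", "body": {
  "steps": [
    [0.01, 0.4, 0.1, 0.029],
    [0.01, 0.4, 0.1, 0.029],
    [0.01, 0.4, 0.1, 0.029],
    [0.01, 0.4, 0, 0.029],
    [0.01, 0.4, 0, 0.029],
    [0.01, 0.4, 0, 0.029],
    [0, 0.4, 0, 0.029],
    [0, 0.4, 0, 0.029]
  ],
  "gripper": 90
}}

```text
time: 7.2
position: [0.5549, -0.0049, 0.1977]
ee_rot: [0.758, 0.652, 0.0, 0.0]
wrist_force: [-0.8, -0.0, -0.6]
width: 0.09
grasp_force: 0.0
```

```bash
cat > m.py <<'E'
from h import *
d,w=wrist()
rect('tin',w,(.557,-.004),.07,.036,.06)
rect('tape',w,(.565,.126),.08,.015,.09)
rect('tapehi',w,(.565,.126),.08,.05,.09)
rect('block',w,(.537,.222),.07,.035,.06)
rect('small',w,(.5505,-.246),.08,.032,.05)
E
python3 m.py; ls pics
```

```text
t 7.20 tcp [ 0.5549 -0.0049  0.1977] close ang -8.6 tilt [ 0.  0. -1.] q [-0.05 -0.14  1.73  0.    1.55  0.1 ]
tin 3534 px 315 224 c [555.   -1.3] size [63.3 63. ] ang 80.2 z 0.0415
tape 3686 px 306 79 c [566.7 124.8] size [72.2 36.1] ang 89.9 z 0.0568
tapehi 2670 px 306 78 c [566.7 122.7] size [36.1 49.2] ang 0.1 z 0.0587
block 20 px 298 28 c [566.4 159.8] size [5.  1.9] ang 19.2 z 0.0514
small 2807 px 343 427 c [ 551.4 -246.3] size [61.1 85.1] ang 87.4 z 0.0392
scene_0.05.png
side_0.10.png
wrist_1.15.png
wrist_4.20.png
wrist_7.25.png
```

{"method": "apply_moves", "body": {
  "steps": [
    [0, 0.05, -0.5, 0],
    [0, 0, -0.5, 0],
    [0, 0, -0.5, 0],
    [0, 0, -0.4, 0],
    [0, 0, -0.3, 0],
    [0, 0, -0.15, 0],
    [0, 0, -0.1, 0],
    [0, 0, 0, 0]
  ]
}}

```text
time: 8.25
position: [0.5552, -0.0022, 0.0141]
ee_rot: [0.76, 0.65, 0.0, 0.0]
wrist_force: [0.7, -0.2, 0.3]
width: 0.09
grasp_force: 0.0
```

{"method": "apply_moves", "body": {
  "steps": [
    [0, 0, 0, 0],
    [0, 0, 0, 0],
    [0, 0, 0, 0],
    [0, 0, 0, 0],
    [0, 0, 0, 0],
    [0, 0, 0.3, 0],
    [0, 0, 0.4, 0],
    [0, 0, 0.5, 0]
  ],
  "gripper": 45,
  "grip_force": 25
}}

```text
time: 9.25
position: [0.5545, -0.0021, 0.104]
ee_rot: [0.76, 0.65, -0.001, -0.001]
wrist_force: [1.1, -0.3, -2.3]
width: 0.0626
grasp_force: 25.0
```

{"method": "apply_moves", "body": {
  "steps": [
    [-0.21, -0.4, 0, 0],
    [-0.21, -0.4, 0, 0],
    [-0.21, -0.4, 0, 0],
    [-0.21, -0.4, 0, 0],
    [-0.21, -0.4, 0, 0],
    [-0.21, -0.4, 0, 0],
    [-0.21, -0.4, 0, 0],
    [-0.22, -0.37, 0, 0]
  ]
}}

```text
time: 10.25
position: [0.4275, -0.2408, 0.1036]
ee_rot: [0.76, 0.65, -0.0, -0.0]
wrist_force: [0.7, -0.7, -0.7]
width: 0.0627
grasp_force: 25.0
```

Run:
```python
from h import *
d,w=wrist()
dark=d['frame'].max(-1)<60
rect('D',w,(.431,-.14),.075,.008,.02,dark)
rect('B',w,(.4275,-.24),.075,.008,.02,dark)
rect('held',w,(.4275,-.24),.05,.11,.16)
```

```text
t 10.25 tcp [ 0.4275 -0.2408  0.1036] close ang -9.0 tilt [-0.  0. -1.] q [-0.56 -0.24  1.97 -0.    1.41 -0.41]
D 10542 px 299 108 c [ 432.  -139.9] size [64.7 71.7] ang 87.7 z 0.014
B 3621 px 317 224 c [ 431.  -224.3] size [48.8 79.7] ang 79.5 z 0.0139
held 19813 px 315 320 c [ 425.9 -234.7] size [68.7 74.3] ang 41.6 z 0.1309
```

{"method": "apply_moves", "body": {
  "steps": [
    [0, 0.01, -0.25, 0],
    [0, 0, -0.25, 0],
    [0, 0, -0.2, 0],
    [0, 0, -0.15, 0],
    [0, 0, -0.1, 0],
    [0, 0, -0.05, 0],
    [0, 0, 0, 0],
    [0, 0, 0, 0]
  ]
}}

```text
time: 11.3
position: [0.4285, -0.2393, 0.0294]
ee_rot: [0.76, 0.65, 0.0, 0.0]
wrist_force: [-0.5, 0.2, -2.1]
width: 0.0622
grasp_force: 25.0
```

{"method": "apply_moves", "body": {
  "steps": [
    [0, 0, 0, 0],
    [0, 0, 0, 0],
    [0, 0, 0, 0],
    [0, 0, 0, 0],
    [0, 0, 0.3, 0],
    [0, 0, 0.5, 0],
    [0, 0, 0.6, 0],
    [0, 0, 0.6, 0]
  ],
  "gripper": 80
}}

```text
time: 12.3
position: [0.4281, -0.239, 0.1803]
ee_rot: [0.76, 0.65, -0.0, 0.0]
wrist_force: [0.9, -1.4, -0.4]
width: 0.0798
grasp_force: 0.0
```

{"method": "apply_moves", "body": {
  "steps": [
    [0.1, 0.4, 0.1, 0],
    [0.1, 0.4, 0.1, 0],
    [0.1, 0.4, 0, 0],
    [0.1, 0.4, 0, 0],
    [0.1, 0.4, 0, 0],
    [0.1, 0.4, 0, 0],
    [0.1, 0.4, 0, 0],
    [0.1, 0.4, 0, 0]
  ]
}}

```text
time: 13.3
position: [0.4884, 0.0019, 0.1939]
ee_rot: [0.76, 0.65, 0.0, 0.0]
wrist_force: [0.2, -0.2, -0.0]
width: 0.0799
grasp_force: 0.0
```

{"method": "apply_moves", "body": {
  "steps": [
    [0.09, 0.4, 0, -0.004],
    [0.08, 0.4, 0, -0.004],
    [0.08, 0.4, 0, -0.004],
    [0.08, 0.4, 0, -0.004],
    [0.08, 0.35, 0, -0.004],
    [0.08, 0.35, 0, -0.004],
    [0.08, 0.35, 0, -0.004],
    [0.08, 0.3, 0, -0.004]
  ]
}}

```text
time: 14.3
position: [0.5371, 0.2231, 0.1938]
ee_rot: [0.822, 0.57, -0.0, -0.0]
wrist_force: [0.2, -0.2, 0.3]
width: 0.0802
grasp_force: 0.0
```

```bash
python3 - <<'E'
from h import *
d,w=wrist()
rect('tape',w,(.566,.126),.08,.015,.09)
rect('block',w,(.537,.222),.06,.035,.06)
rect('cream',w,(.5535,.324),.06,.02,.04)
E
ls pics|tail -1
```

```text
t 14.30 tcp [0.5371 0.2231 0.1938] close ang -20.5 tilt [-0. -0. -1.] q [ 0.35 -0.08  1.68 -0.    1.54  0.71]
tape 2243 px 374 301 c [565.7 129.5] size [63.4 36.4] ang 85.8 z 0.0539
block 2969 px 316 229 c [537.  222.3] size [54.6 47.9] ang 69.2 z 0.0443
cream 5411 px 292 115 c [553.1 324.3] size [71.4 71.4] ang 5.6 z 0.0248
wrist_7.25.png
```

{"method": "apply_moves", "body": {
  "steps": [
    [0, -0.01, -0.5, 0],
    [0, 0, -0.5, 0],
    [0, 0, -0.5, 0],
    [0, 0, -0.4, 0],
    [0, 0, -0.3, 0],
    [0, 0, -0.12, 0],
    [0, 0, -0.08, 0],
    [0, 0, 0, 0]
  ]
}}

```text
time: 15.35
position: [0.5372, 0.2214, 0.0143]
ee_rot: [0.822, 0.57, 0.0, 0.0]
wrist_force: [-0.4, -0.4, 0.8]
width: 0.0803
grasp_force: 0.0
```

{"method": "apply_moves", "body": {
  "steps": [
    [0, 0, 0, 0],
    [0, 0, 0, 0],
    [0, 0, 0, 0],
    [0, 0, 0, 0],
    [0, 0, 0, 0],
    [0, 0, 0.4, 0],
    [0, 0, 0.5, 0],
    [0, 0, 0.6, 0]
  ],
  "gripper": 30,
  "grip_force": 25
}}

```text
time: 16.35
position: [0.5366, 0.2212, 0.1269]
ee_rot: [0.822, 0.57, -0.001, -0.0]
wrist_force: [1.3, 0.4, -0.7]
width: 0.0477
grasp_force: 25.0
```

{"method": "apply_moves", "body": {
  "steps": [
    [-0.09, -0.32, 0.4, -0.0125],
    [-0.09, -0.32, 0.4, -0.0125],
    [-0.09, -0.32, 0, -0.0125],
    [-0.09, -0.32, 0, -0.0125],
    [-0.09, -0.32, 0, -0.0125],
    [-0.09, -0.32, 0, -0.0125],
    [-0.09, -0.32, 0, -0.0125],
    [-0.09, -0.32, 0, -0.0125]
  ]
}}

```text
time: 17.35
position: [0.4827, 0.0286, 0.1863]
ee_rot: [0.958, 0.287, -0.0, -0.0]
wrist_force: [0.6, -0.1, -0.8]
width: 0.0479
grasp_force: 25.0
```

{"method": "apply_moves", "body": {
  "steps": [
    [-0.085, -0.285, 0, -0.0125],
    [-0.085, -0.285, 0, -0.0125],
    [-0.085, -0.285, 0, -0.0125],
    [-0.085, -0.285, 0, -0.0125],
    [-0.085, -0.285, 0, -0.0125],
    [-0.085, -0.285, 0, -0.0125],
    [-0.085, -0.285, -0.4, -0.0125],
    [-0.08, -0.265, -0.4, -0.0125]
  ]
}}

```text
time: 18.35
position: [0.4322, -0.1408, 0.1257]
ee_rot: [1.0, -0.023, 0.0, 0.0]
wrist_force: [0.1, -0.1, -0.6]
width: 0.0477
grasp_force: 25.0
```

Run:
```python
from h import *
d,w=wrist()
dark=d['frame'].max(-1)<60
rect('C',w,(.554,-.1445),.07,.008,.02,dark)
rect('tin',w,(.428,-.24),.06,.05,.07)
rect('held',w,(.432,-.14),.05,.13,.18)
```

```text
t 18.35 tcp [ 0.4322 -0.1408  0.1257] close ang -92.6 tilt [ 0.001 -0.    -1.   ] q [-0.37 -0.35  2.01  0.    1.47  1.25]
C 11341 px 313 74 c [ 553.6 -144.9] size [ 53.6 101.8] ang 87.7 z 0.0139
tin 6272 px 452 256 c [ 428. -238.] size [64.1 63.7] ang 19.5 z 0.0555
held 16985 px 315 317 c [ 436.2 -140.6] size [80.2 48.3] ang 87.0 z 0.1561
```

{"method": "apply_moves", "body": {
  "steps": [
    [0, 0.01, -0.35, 0],
    [0, 0, -0.3, 0],
    [0, 0, -0.25, 0],
    [0, 0, -0.2, 0],
    [0, 0, -0.12, 0],
    [0, 0, -0.07, 0],
    [0, 0, 0, 0],
    [0, 0, 0, 0]
  ]
}}

```text
time: 19.4
position: [0.4327, -0.1395, 0.0302]
ee_rot: [1.0, -0.022, 0.0, 0.0]
wrist_force: [0.5, -0.0, -0.5]
width: 0.0478
grasp_force: 25.0
```

{"method": "apply_moves", "body": {
  "steps": [
    [0, 0, 0, 0],
    [0, 0, 0, 0],
    [0, 0, 0, 0],
    [0, 0, 0, 0],
    [0, 0, 0.3, 0],
    [0, 0, 0.6, 0],
    [0, 0, 0.6, 0],
    [0, 0, 0.8, 0]
  ],
  "gripper": 62
}}

```text
time: 20.4
position: [0.4319, -0.1392, 0.2029]
ee_rot: [1.0, -0.022, -0.001, -0.0]
wrist_force: [0.4, 0.4, 0.1]
width: 0.062
grasp_force: 0.0
```

{"method": "apply_moves", "body": {
  "steps": [
    [0.22, 0.44, 0, 0.029],
    [0.22, 0.44, 0, 0.029],
    [0.22, 0.44, 0, 0.029],
    [0.22, 0.44, 0, 0.029],
    [0.22, 0.44, 0, 0.029],
    [0.23, 0.44, 0, 0.029],
    [0.23, 0.44, 0, 0.029],
    [0.23, 0.44, 0, 0.029]
  ],
  "gripper": 70
}}

```text
time: 21.4
position: [0.5672, 0.1258, 0.2021]
ee_rot: [0.758, 0.652, -0.0, 0.0]
wrist_force: [0.1, -0.1, 0.0]
width: 0.07
grasp_force: 0.0
```

```bash
python3 - <<'E'
from h import *
d,w=wrist()
rect('tape',w,(.566,.126),.08,.012,.09)
rect('tapemid',w,(.566,.126),.08,.035,.09)
rect('tapehi',w,(.566,.126),.08,.05,.09)
rect('block',w,(.432,-.14),.05,.05,.07)
v,u=np.where((abs(w[...,0]-.566)<.025)&(abs(w[...,1]-.126)<.07)&(w[...,2]>.008))
P=w[v,u]
for y in np.arange(.07,.19,.006):
    s=P[abs(P[:,1]-y)<.003]
    if len(s): print(round(y,3),len(s),np.round(s[:,0].min(),4),np.round(s[:,0].max(),4),np.round(s[:,2].max(),3))
E
ls pics
```

```text
t 21.40 tcp [0.5672 0.1258 0.2021] close ang -8.6 tilt [ 0. -0. -1.] q [ 0.17 -0.08  1.67 -0.    1.55  0.32]
tape 2530 px 315 224 c [566.6 124.6] size [72.7 36.2] ang 89.6 z 0.0566
tapemid 2367 px 315 226 c [566.7 126.2] size [69.5 36.2] ang 89.7 z 0.0573
tapehi 1802 px 315 232 c [566.6 123. ] size [48. 36.] ang 89.7 z 0.0586
block 652 px 225 456 c [ 433.1 -134.3] size [41.5 54.7] ang 86.5 z 0.0577
0.076 14 0.5566 0.5766 0.009
0.082 1 0.5723 0.5723 0.009
0.088 12 0.5516 0.5814 0.035
0.094 23 0.5518 0.5826 0.046
0.1 109 0.5497 0.5831 0.063
0.106 192 0.5487 0.5839 0.064
0.112 196 0.5485 0.5847 0.066
0.118 224 0.5487 0.5843 0.068
0.124 283 0.5487 0.5846 0.069
0.13 262 0.5486 0.5848 0.061
0.136 263 0.5486 0.5846 0.06
0.142 796 0.5492 0.591 0.318
0.148 6038 0.5498 0.591 0.32
0.154 5493 0.541 0.591 0.32
0.16 2628 0.541 0.5736 0.305
scene_0.05.png
side_0.10.png
wrist_1.15.png
wrist_10.30.png
wrist_14.35.png
wrist_18.40.png
wrist_21.45.png
wrist_4.20.png
wrist_7.25.png
```

```bash
python3 -c "
import cv2;i=cv2.imread('pics/wrist_21.45.png')[140:320,220:420];cv2.imwrite('pics/crop1.png',cv2.resize(i,None,fx=3,fy=3))"
```

```text
(no output)
```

View pics/crop1.png

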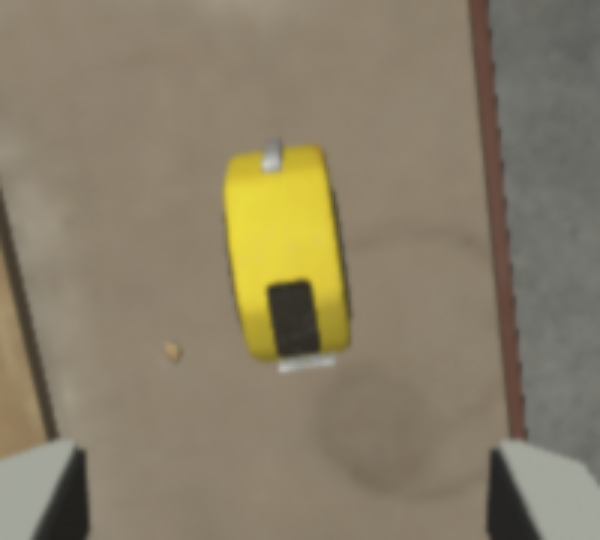

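The tape lies along world y, with the hook at its low-y end (crop (305,365)) and its middle near (0.5666, 0.118).

{"method": "apply_moves", "body": {
  "steps": [
    [-0.01, -0.06, -0.4, 0.023],
    [0, 0, -0.5, 0],
    [0, 0, -0.5, 0],
    [0, 0, -0.45, 0],
    [0, 0, -0.3, 0],
    [0, 0, -0.18, 0],
    [0, 0, -0.12, 0],
    [0, 0, 0, 0]
  ]
}}

```text
time: 22.45
position: [0.5659, 0.1201, 0.0184]
ee_rot: [0.711, 0.703, -0.0, -0.0]
wrist_force: [-1.0, 0.4, 0.0]
width: 0.0694
grasp_force: 0.0
```

{"method": "apply_moves", "body": {
  "steps": [
    [0, 0, 0, 0],
    [0, 0, 0, 0],
    [0, 0, 0, 0],
    [0, 0, 0, 0],
    [0, 0, 0, 0],
    [0, 0, 0, 0],
    [0, 0, 0.4, 0],
    [0, 0, 0.5, 0]
  ],
  "gripper": 20,
  "grip_force": 25
}}

```text
time: 23.45
position: [0.565, 0.12, 0.0854]
ee_rot: [0.711, 0.703, -0.001, -0.001]
wrist_force: [1.3, 0.1, -3.0]
width: 0.0336
grasp_force: 25.0
```

{"method": "apply_moves", "body": {
  "steps": [
    [0, -0.3, 0.4, -0.022],
    [0, -0.3, 0.2, -0.022],
    [0, -0.3, 0, -0.022],
    [0, -0.3, 0, -0.022],
    [0, -0.3, 0, -0.022],
    [0, -0.3, 0, -0.022],
    [0, -0.3, 0, -0.022],
    [0, -0.3, 0, -0.022]
  ]
}}

```text
time: 24.45
position: [0.5655, -0.0606, 0.1303]
ee_rot: [0.975, 0.222, -0.001, -0.0]
wrist_force: [0.2, -0.3, -2.7]
width: 0.0341
grasp_force: 25.0
```

{"method": "apply_moves", "body": {
  "steps": [
    [-0.03, -0.3, 0, -0.02],
    [-0.03, -0.3, 0, -0.02],
    [-0.03, -0.3, 0, -0.02],
    [-0.03, -0.23, 0, -0.019],
    [0, 0, -0.3, 0],
    [0, 0, -0.2, 0],
    [0, 0, 0, 0],
    [0, 0, 0, 0]
  ]
}}

```text
time: 25.45
position: [0.5571, -0.1445, 0.0939]
ee_rot: [1.0, -0.021, 0.0, 0.0]
wrist_force: [0.3, 0.4, -2.1]
width: 0.0339
grasp_force: 25.0
```

```bash
python3 - <<'E'
from h import *
d,w=wrist()
rect('held',w,(.554,-.145),.06,.07,.15)
d=grab('side');w=cloud(d)
rect('held side',w,(.554,-.145),.07,.075,.15)
E
ls -t pics|head -2
```

```text
t 25.45 tcp [ 0.5571 -0.1445  0.0939] close ang -92.4 tilt [ 0. -0. -1.] q [-0.3  -0.04  1.81 -0.    1.37  1.32]
held 15189 px 315 308 c [ 565.6 -144.2] size [61.7 56.1] ang 30.7 z 0.1311
held side 758 px 316 201 c [ 551.6 -139.2] size [78.2 56.8] ang 33.3 z 0.1106
side_25.55.png
wrist_25.50.png
```

{"method": "apply_moves", "body": {
  "steps": [
    [-0.01, 0, -0.2, 0],
    [0, 0, -0.2, 0],
    [0, 0, -0.15, 0],
    [0, 0, -0.12, 0],
    [0, 0, -0.09, 0],
    [0, 0, -0.05, 0],
    [0, 0, 0, 0],
    [0, 0, 0, 0]
  ]
}}

```text
time: 26.55
position: [0.5563, -0.1447, 0.0328]
ee_rot: [1.0, -0.022, 0.0, 0.0]
wrist_force: [0.6, -0.1, -2.6]
width: 0.0338
grasp_force: 25.0
```

{"method": "apply_moves", "body": {
  "steps": [
    [0, 0, 0, 0],
    [0, 0, 0, 0],
    [0, 0, 0, 0],
    [0, 0, 0, 0],
    [0, 0, 0.3, 0],
    [0, 0, 0.5, 0],
    [0, 0, 0.6, 0],
    [0, 0, 0.8, 0]
  ],
  "gripper": 55
}}

```text
time: 27.55
position: [0.5556, -0.1444, 0.1982]
ee_rot: [1.0, -0.022, -0.001, -0.0]
wrist_force: [0.2, 0.2, -0.1]
width: 0.055
grasp_force: 0.0
```

{"method": "apply_moves", "body": {
  "steps": [
    [-0.3, 0, 0.5, 0],
    [-0.3, 0, 0.3, 0],
    [-0.3, 0, 0.2, 0],
    [-0.2, 0, 0, 0],
    [0, 0, 0, 0],
    [0, 0, 0, 0],
    [0, 0, 0, 0],
    [0, 0, 0, 0]
  ]
}}

```text
time: 28.55
position: [0.4739, -0.1446, 0.2722]
ee_rot: [1.0, -0.022, -0.0, -0.0]
wrist_force: [0.8, -0.3, -0.0]
width: 0.0551
grasp_force: 0.0
```

```bash
python3 - <<'E'
from h import *
d,w=wrist()
rect('tape',w,(.554,-.145),.065,.03,.1)
rect('block',w,(.432,-.14),.05,.05,.07)
rect('tin',w,(.428,-.24),.06,.05,.07)
rect('small',w,(.5505,-.246),.06,.032,.05)
d=grab('side');w=cloud(d)
rect('cream',w,(.5535,.324),.06,.02,.04)
rect('catch',w,(.43,-.4),.09,.025,.05)
E
ls -t pics|head -2
```

```text
t 28.55 tcp [ 0.4739 -0.1446  0.2722] close ang -92.5 tilt [-0.001  0.    -1.   ] q [-0.35 -0.29  1.73  0.    1.7   1.27]
tape 2258 px 312 133 c [ 559.7 -144.5] size [36.1 71.5] ang 87.4 z 0.071
block 1980 px 312 248 c [ 432.7 -139.1] size [47.8 55.5] ang 86.7 z 0.0585
tin 2391 px 398 249 c [ 427.7 -237.7] size [63.6 63.4] ang 20.4 z 0.0556
small 4519 px 404 135 c [ 551.5 -245.4] size [60.4 84.6] ang 87.3 z 0.0393
cream 1417 px 200 388 c [553.3 324.5] size [71.4 72.4] ang 36.8 z 0.0255
catch 582 px 396 185 c [ 427.8 -397.5] size [ 63.6 114.4] ang 15.3 z 0.0342
side_28.65.png
wrist_28.60.png
```

View pics/wrist_28.60.png

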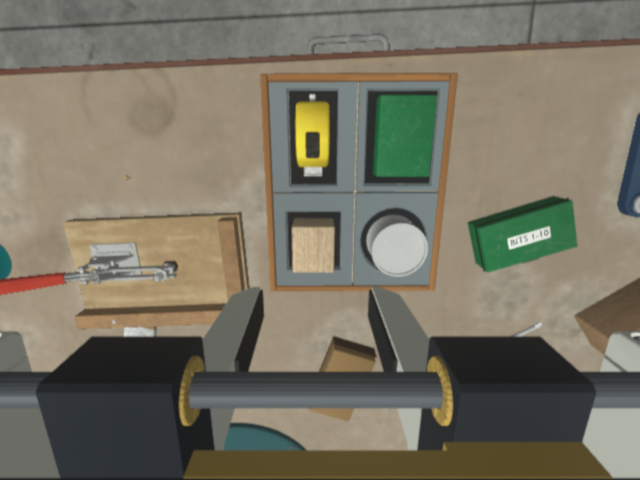

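All four kit articles sit in their pockets: tape (312,133), case (404,135), block (312,248) and tin (398,249). The cream tin and catch case haven't moved.

```bash
python3 -c "
from h import *
w=np.load('w.npy');m=(np.hypot(w[...,0]-.554,w[...,1]+.145)<.06)&(w[...,2]<.12);print('tape top',np.nanmax(w[m][:,2]))
print(robot.close_job())"
```

```text
tape top 0.08321988886360993
the job is handed in; nothing more can be done
None
```

The job is handed in: the tin, tape measure, small green case and pine block each measured upright and flat in their own pocket, and the cream tin and larger case stayed where they stood (the judge's verdict was not shown).

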